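# Feed a cake through the sprung flap of the packing pen

## Task

Push the small round cake that stands on the counter in front of the packing pen in through the pen's sprung flap: push the flap open with one finger and, while it is held open, push the cake in with the other finger, never letting the cake push the shut flap open by itself. Leave the cake upright inside, far enough in for the flap to swing fully shut behind it. Only push: do not grip, squeeze, lift or tip the cake, and leave everything else where it is.

Things in the scene. Friction and masses are not known exactly. Their poses are not given: they have to be found in the camera images.
- pen: Packing pen fixed to the counter: open-topped, floorless, low aluminium walls 40 mm high. Origin: on the counter (z = 0) at the middle of the doorway; x points through the doorway into the pen, y to the left of that, z up. The front wall (8 mm thick, centred on x = 0) has an 88 mm doorway, y = -44 to +44 mm. In front (negative x) is bare counter, no step.
- pen_back (a point): Point at the foot of the pen's back wall, on the doorway's centre line: pen x = 235 mm, y = 0, z = 0. Inside, the pen is clear between the doorway and this wall, and from pen y = -100 mm to +56 mm, but for the cake already packed. Side and back walls are 6 mm thick.
- flap (a joint): Dark steel flap filling the doorway, 80 mm wide, 4 mm thick, 4 to 46 mm above the counter. Hinged on the upright line at pen x = 0, y = +44 mm, it swings only inwards. 0 = shut, in line with the front wall; in rad, at most 1.45 (nearly along the left wall). A light spring always shuts it (0.015 N m shut to 0.037 open, under 1 N at its middle). It sweeps the floor within 83 mm of the hinge line.
- flap_edge (a point): Middle of the flap's free upright edge, 83 mm from the hinge line and 25 mm above the counter.
- cake_center (a point): Centre (18 mm above the counter) of the cake that must go in: a rigid upright round brown tub with a round sticker on its lid, 52 mm in diameter, 36 mm high, about 0.12 kg, loose on the counter. It starts 85 to 150 mm in front of the doorway and up to 30 mm off the doorway's centre line.
- packed_cake_center (a point): Centre (18 mm up) of an equal cake, 52 mm in diameter and 36 mm high, already standing inside the pen near its back right corner. Leave it alone.
- jar: Closed jar, 64 mm in diameter, 85 mm high, standing outside the pen to its right (pen -y). Origin at the centre of its underside. Leave it alone.
- carton: Cardboard carton 90 x 60 x 50 mm (its x, y, z), standing outside the pen to its right. Origin at the centre of its underside. Leave it alone.
There are look-alikes about, which are no part of the job. What is shaped like the part that bears cake_center but grey, pink or purple is not meant.

How it is judged:
By the outcome, as a careful person would: the job done as asked, in the order asked, and still so for the second after the job is handed in, with the robot touching nothing.
It also fails if it takes over 54 s, if anything falls off the work surface, if the arm or the gripper's body presses on something with over 40 N, if the wrist force passes 120 N, or if a joint passes its speed limit or range.

## Robot

A 7-joint arm with a two-finger parallel gripper is mounted at the origin on the work surface. World frame = base frame: x ahead of the robot, y to its left, z up, the work surface at z = 0. Lengths are in m, angles in degrees, forces in N, time in s.
With the tool pointing down it reaches from about 0.4 to 0.925 m from the base axis. Payload 4.1 kg.
Tool frame: the origin (TCP) lies midway between the tips of the shut fingers; the grasp point (between the pads) lies 19 mm behind it; z points along the fingers, y is the line along which they close (so a half turn about z gives the same grasp; the last joint's range is limited). The gripper opens to 85 mm and grips with 20 to 120 N. Pads are 22 mm wide; open, the fingers measure 114 mm over their backs; the gripper's body (76 mm by 85 mm) begins 54 mm behind the grasp point. The pads swing forward as they close: fully open they stand 13 mm farther back than shut.
Start: joints at [57.41, 22.827, 2.584, 88.041, -1.071, 69.15, -2.905], TCP at [0.294, -0.58, 0.231] pointing down, gripper open.
Joint ranges: [-161.44, 161.44], [-28.35, 127.94], [-78.24, 83.42], [0, 140.83], [-78.03, 258.03], [13.02, 114.36], [-168.23, 168.23]. Speed limits (degrees/s): [147.25, 147.25, 180, 180, 180, 180, 180].

## Interface

Orientations are given as [roll, pitch, yaw] about the fixed x, y, z axes, in that order (R = Rz(yaw) Ry(pitch) Rx(roll)).
In Python, from workcell import get_state, camera, close_job, look_for, place_of gives the robot as it stands.
- The arm moves only by the tool carry_out, never from a script. Its argument "increments" is a list of rows, each a list of 3 entries, a list of its own where there are three numbers: the shift along the tool's x, y, z in mm, then the turn, a rotation vector about the tool's x, y, z in degrees, then the finger opening in mm, from 0 to 85.4. In form: [[[dx, dy, dz], [rx, ry, rz], claw], ...]. A call has 1 to 5 rows; each row is the pose to reach, as a shift and turn from the pose commanded when the call began, along the tool's axes at that moment; what a row does not reach only later rows make up. A row lasts 1/8 s, in which the tool goes at most 62.5 mm and 10.7 degrees, less where a joint would pass 70% of its speed; a pose out of reach is approached as far as the arm can. A call with a gripper value outside its range is refused whole. The fingers move at their own pace and stop on an object; "newtons" is the grip in N (left out, the last holds). Time passes only in rows, so rows that repeat a pose let the fingers close. It gives the time, the measured TCP pose, the force, the opening and the grip force at its end, in the units of the state.
- get_state(): the state, without advancing time (a new reading comes with each control period).
- camera(name): name is "scene" or "side" or "wrist"; returns a dict with "pixels" (480x640x3 uint8, red, green, blue), "range_z" (480x640 float32, m along the optical axis (not along the pixel's ray), 0 where there is no reading), "fx", "fy", "cx", "cy" (pixels), "R" (3x3) and "t" (3): a world point X has camera coordinates R X + t. Camera axes: x right, y down, z forward; pixel columns grow to the right and rows downward; lengths in m; the calibration is good to about 2 mm. A picture is of the moment at which its call begins.
- close_job(): hands the job in; it is judged then, once.
Trained networks look in the newest picture that a camera, given by its name, has taken for a name from the list of things; names that differ only in an ending like _2 or _b are one class to them, and where a whole thing is asked for, a point or a joint stands for the part that bears it (a point fixed in the world has none). Each returns a list of dicts, best first, with "p" (0 to 1); they miss things now and then, are a little off and sometimes report something else, mostly with a low value. They report only what shows in the picture. A call takes as long as a camera call. They do not tell look-alikes from the thing itself.
- look_for(name, camera): "box" ([left, top, right, bottom] in pixels, round what is visible of it).
- place_of(name, camera): "uv" ([column, row] in pixels: a listed point, or the origin of a listed thing).
The state is a dict: "time": time; "q": joint angles; "qd": joint speeds; "effort": joint torques, N m; "position": TCP position; "tcp_rot": TCP orientation; "wrist_force": force on the tool from outside, world axes, zero at the start; "moment": the same for the moment, N m; "grip_width": finger opening in m; "grip_force": force on a finger pad.
Only numpy, scipy, OpenCV 4.12 (cv2) and the standard library are available. Lean on these libraries where they do the work, as an engineer would, in place of code of your own. Each camera call takes 0.05 s, during which the arm holds its last target. There are 200 camera calls.

## Working session

There is one attempt and no reset: what is moved stays moved. The work goes in short steps, Python scripts to look and compute and a tool call to move; the robot and the scene stay as the last step left them, time stands still between calls to the robot, and variables do not carry over. Pictures are saved under pics/ and viewed, at most 10 in all, crops included, and the job is handed in when it is done.

Besides the shell and the picture viewer there is one more tool, called after "Call:" in YAML: its name, and indented under it one key for each argument. carry_out: Moves the arm, as the interface text tells. Its arguments: {"type":"object","properties":{"increments":{"type":"array","items":{"type":"array"}},"newtons":{"type":"number"}},"required":["increments"]}

```bash
mkdir -p pics; cat > h.py <<'E'
import numpy as np, cv2
from workcell import *
def ray(c,uv,z):
    "world point on pixel ray at height z"
    R,t=np.array(c["R"]),np.array(c["t"]); o=-R.T@t
    d=R.T@np.array([(uv[0]-c["cx"])/c["fx"],(uv[1]-c["cy"])/c["fy"],1]); return o+d*(z-o[2])/d[2]
def proj(c,X):
    p=np.array(c["R"])@np.array(X)+np.array(c["t"]); return [c["fx"]*p[0]/p[2]+c["cx"],c["fy"]*p[1]/p[2]+c["cy"]]
def save(c,n,box=None,s=1):
    im=c["pixels"][:,:,::-1]
    if box: im=im[box[1]:box[3],box[0]:box[2]]
    cv2.imwrite("pics/"+n,cv2.resize(im,None,fx=s,fy=s,interpolation=cv2.INTER_CUBIC))
E
python3 - <<'E'
from h import *
Z=dict(pen=0,pen_back=0,flap_edge=.025,cake_center=.018,packed_cake_center=.018,jar=0,carton=0)
for n in ["scene","side"]:
    c=camera(n); save(c,n+"0.png")
    for k,z in Z.items():
        for r in place_of(k,n)[:4]:
            print(n,k,round(r["p"],2),np.round(r["uv"]),np.round(ray(c,r["uv"],z),3))
s=get_state(); print(s["time"],s["position"],s["tcp_rot"],s["grip_width"])
E
```

```text
scene pen 0.63 [271. 242.] [ 0.491 -0.071  0.   ]
scene pen_back 0.79 [406. 257.] [0.556 0.149 0.   ]
scene flap_edge 0.89 [264. 249.] [ 0.527 -0.082  0.025]
scene flap_edge 0.64 [265. 244.] [ 0.517 -0.08   0.025]
scene cake_center 0.79 [216. 216.] [ 0.433 -0.163  0.018]
scene cake_center 0.77 [195. 183.] [ 0.336 -0.205  0.018]
scene cake_center 0.69 [262. 192.] [ 0.38  -0.079  0.018]
scene cake_center 0.68 [137. 222.] [ 0.429 -0.297  0.018]
scene packed_cake_center 0.75 [388. 280.] [0.61  0.104 0.018]
scene jar 0.61 [310. 337.] [ 0.682 -0.027  0.   ]
scene carton 0.95 [205. 323.] [ 0.637 -0.177  0.   ]
side pen 0.73 [321. 302.] [ 0.492 -0.072  0.   ]
side pen_back 0.8 [289. 208.] [0.552 0.158 0.   ]
side flap_edge 0.97 [345. 287.] [ 0.528 -0.081  0.025]
side cake_center 0.96 [316. 357.] [ 0.433 -0.163  0.018]
side cake_center 0.86 [377. 446.] [ 0.436 -0.301  0.018]
side cake_center 0.73 [262. 420.] [ 0.334 -0.207  0.018]
side cake_center 0.69 [294. 209.] [0.549 0.131 0.018]
side packed_cake_center 0.73 [332. 203.] [0.618 0.112 0.018]
side jar 0.91 [404. 243.] [ 0.685 -0.028  0.   ]
side carton 0.66 [436. 316.] [ 0.629 -0.18   0.   ]
0.8 [ 0.29432238 -0.57961759  0.23140625] [1.79985386e+02 3.50055328e-05 2.69235382e+01] 0.08528215396145077
```

View pics/scene0.png

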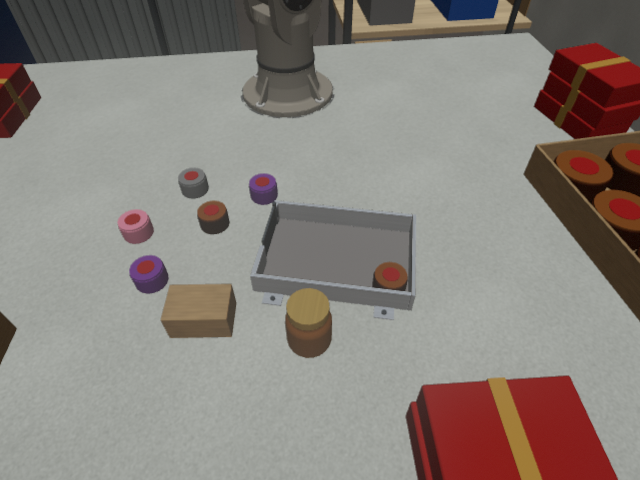

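View pics/side0.png

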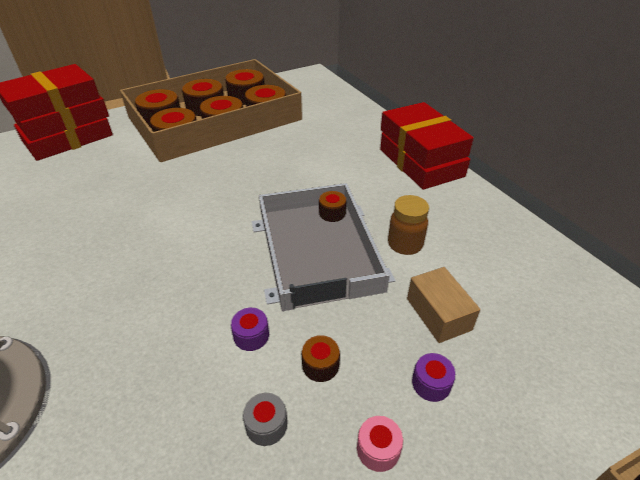

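Cake candidates in the side view: brown (320,358), purple (250,328), purple (434,376), grey (265,418) and pink (380,442). The brown tub with the red sticker in front of the dark flap (318,291) fits. The brown one at (332,205) is already packed. I'll confirm this in a crop and plan the approach.

```bash
cat >> h.py <<'E'
O=np.array([.4915,-.0715]); YAW=np.radians(74.4)
def setpen(o,yaw):
    global O,YAW; O=np.array(o); YAW=np.radians(yaw)
def w2p(X):
    d=(np.array(X)[:2]-O)*1000; c,s=np.cos(YAW),np.sin(YAW); return np.array([c*d[0]+s*d[1],-s*d[0]+c*d[1]])
def p2w(p):
    c,s=np.cos(YAW),np.sin(YAW); return O+np.array([c*p[0]-s*p[1],s*p[0]+c*p[1]])/1000
from scipy.spatial.transform import Rotation as Rot
def pose(A,B,z):
    "finger centres A (on tool -y), B in pen mm; z mm of TCP -> world pos m, Rot, claw"
    A,B=np.array(A,float),np.array(B,float); m=p2w((A+B)/2); v=A-B
    phi=np.arctan2(v[1],v[0]); th=np.degrees(phi+YAW)-90
    return np.array([*m,z/1000]),Rot.from_euler('xyz',[180,0,th],degrees=True),min(85,np.linalg.norm(v)-14.5)
def inc(targets,base):
    "rows relative to commanded base (pos,Rot)"
    p0,R0=base; out=[]
    for t in targets:
        p,R,w=pose(*t); rel=R0.inv()*R
        out.append([[int(round(x)) for x in R0.inv().apply(p-p0)*1000],[round(float(x)) for x in rel.as_rotvec(degrees=True)],int(round(w))])
    print(out)
def base():
    s=get_state(); return np.array(s["position"]),Rot.from_euler('xyz',s["tcp_rot"],degrees=True)
E
python3 - <<'E'
from h import *
c=camera("side"); save(c,"crop.png",[220,260,480,470],3)
for n,X in dict(cake=[.433,-.163],purple=[.38,-.079],packed=[.614,.108],jar=[.684,-.0275],carton=[.633,-.178],fe=[.5275,-.0815]).items(): print(n,w2p(X).round(1))
k=w2p([.433,-.163]); u=np.array([np.cos(np.radians(-50)),np.sin(np.radians(-50))])
inc([(k+u*50,k-u*50,150)],base())
s=get_state();print(s["position"],s["tcp_rot"])
E
```

```text
cake [-103.9   31.7]
purple [-37.2 105.4]
packed [205.8 -69.7]
jar [  94.1 -173.6]
carton [ -64.5 -164.9]
fe [  0.  -37.4]
[[[312, -309, 81], [0, 0, 93], 85]]
[ 0.29431372 -0.57961322  0.23136842] [1.79990276e+02 2.90731390e-03 2.69226306e+01]
```

View pics/crop.png

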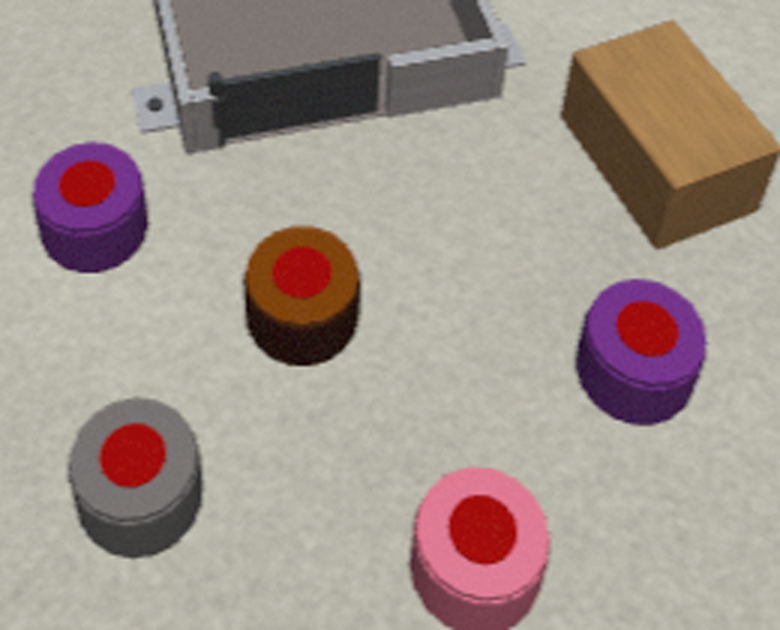

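The crop confirms it: the only brown tub on the counter is at crop (302,290), which is side (320,357). The four look-alikes are purple, purple, grey and pink. I'll move above it now.

Call:
carry_out:
  increments:
    - [[31,-31,0],[0,0,10],85]
    - [[65,-65,0],[0,0,20],85]
    - [[100,-100,0],[0,0,30],85]
    - [[135,-135,5],[0,0,40],85]
    - [[170,-170,10],[0,0,50],85]

```text
time: 1.48
position: [0.3694, -0.3495, 0.2215]
tcp_rot: [180.0, -0.1, -23.4]
wrist_force: [0.8, -0.6, -0.0]
grip_width: 0.0851
grip_force: 0.0
```

```bash
python3 - <<'E'
from h import *
s=get_state();print(s["position"],s["tcp_rot"],s["q"])
k=w2p([.433,-.163]); u=np.array([np.cos(np.radians(-50)),np.sin(np.radians(-50))])
inc([(k+u*50,k-u*50,150)],base())
E
```

```text
[ 0.36944043 -0.34954485  0.22150237] [ 1.79990071e+02 -6.07285715e-02 -2.34119766e+01] [ 35.30348479   8.78692981   3.67498608 107.9082571   -0.63567021
  63.26284374 -74.19113351]
[[[-16, -196, 71], [0, 0, 42], 85]]
```

Call:
carry_out:
  increments:
    - [[-3,-45,10],[0,0,10],85]
    - [[-7,-90,25],[0,0,20],85]
    - [[-10,-135,40],[0,0,30],85]
    - [[-14,-180,50],[0,0,40],85]
    - [[-16,-196,50],[0,0,42],85]

```text
time: 2.1
position: [0.4314, -0.1613, 0.1707]
tcp_rot: [180.0, 0.1, -64.9]
wrist_force: [-0.3, -0.9, 0.6]
grip_width: 0.085
grip_force: 0.0
```

```bash
python3 - <<'E'
from h import *
s=get_state();print(s["position"],s["tcp_rot"],s["q"])
Z=dict(pen=0,pen_back=0,flap_edge=.025,cake_center=.018)
for n in ["wrist","scene","side"]:
    c=camera(n)
    if n=="wrist": save(c,"w1.png")
    for k,z in Z.items():
        for r in place_of(k,n)[:4]:
            X=ray(c,r["uv"],z);print(n,k,round(r["p"],2),np.round(r["uv"]),X.round(4),w2p(X).round(1))
E
```

```text
[ 0.43137388 -0.1612729   0.17071066] [ 1.79978233e+02  7.66236025e-02 -6.49272102e+01] [  17.5884821     7.02622458   -2.57420027  116.97423234    0.32563834
   56.07300168 -140.07569679]
wrist pen 0.7 [212. 277.] [ 0.4895 -0.0663  0.    ] [4.5 3.3]
wrist flap_edge 0.92 [166. 257.] [ 0.5309 -0.0799  0.025 ] [  2.5 -40.2]
wrist cake_center 0.96 [323. 323.] [ 0.3752 -0.0761  0.018 ] [-35.8 110.8]
wrist cake_center 0.89 [370.  58.] [ 0.4422 -0.2975  0.018 ] [-230.9  -13.2]
wrist cake_center 0.89 [428. 215.] [ 0.339  -0.2094  0.018 ] [-173.8  109.8]
wrist cake_center 0.85 [223.  38.] [ 0.5495 -0.2628  0.018 ] [-168.7 -107.3]
scene pen 0.59 [267. 247.] [ 0.5012 -0.078   0.    ] [ -3.6 -11.1]
scene pen_back 0.64 [408. 259.] [0.5596 0.1511 0.    ] [232.7  -5.7]
scene flap_edge 0.72 [262. 247.] [ 0.5218 -0.0855  0.025 ] [ -5.3 -32.9]
scene cake_center 0.86 [149. 276.] [ 0.5509 -0.2619  0.018 ] [-167.4 -108.4]
scene cake_center 0.78 [262. 190.] [ 0.3741 -0.0781  0.018 ] [-37.9 111.3]
scene cake_center 0.63 [215. 218.] [ 0.4363 -0.1638  0.018 ] [-103.7   28.3]
scene cake_center 0.61 [194. 185.] [ 0.3429 -0.2062  0.018 ] [-169.7  106.9]
side pen 0.81 [323. 301.] [ 0.4951 -0.0719  0.    ] [ 0.6 -3.5]
side pen_back 0.88 [292. 210.] [0.5547 0.1526 0.    ] [232.8  -0.7]
side pen_back 0.49 [436. 314.] [ 0.6313 -0.1763  0.    ] [ -63.3 -162.8]
side flap_edge 0.79 [344. 288.] [ 0.5256 -0.0827  0.025 ] [ -1.6 -35.8]
side cake_center 0.91 [434. 378.] [ 0.5499 -0.2661  0.018 ] [-171.7 -108.6]
side cake_center 0.9 [380. 446.] [ 0.4393 -0.3021  0.018 ] [-236.2  -11.7]
side cake_center 0.81 [265. 417.] [ 0.3392 -0.2055  0.018 ] [-170.1  110.6]
side cake_center 0.74 [318. 355.] [ 0.4373 -0.1617  0.018 ] [-101.4   28. ]
```

View pics/w1.png

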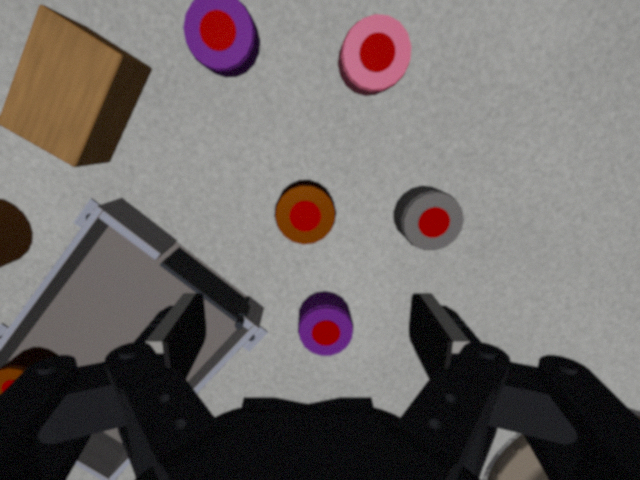

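The wrist view shows the brown cake with its sticker at (305,215), the flap's top edge from (165,250) to (245,318), and finger A on the left of the image. I'll refine the cake and flap positions.

```bash
python3 - <<'E'
from h import *
def stick(n,guess):
    c=camera(n); im=cv2.cvtColor(c["pixels"],cv2.COLOR_RGB2HSV)
    m=cv2.inRange(im,(0,150,70),(8,255,255))|cv2.inRange(im,(172,150,70),(180,255,255))
    _,_,st,ce=cv2.connectedComponentsWithStats(m)
    g=proj(c,guess); i=min([j for j in range(1,len(ce)) if st[j,4]>30],key=lambda j:np.hypot(*(ce[j]-g)))
    return c,ce[i],st[i,4],ray(c,ce[i],.036)
for n in ["wrist","side","scene"]:
    c,uv,a,X=stick(n,[.435,-.163,.036]); print(n,uv.round(),a,X.round(4),w2p(X).round(1))
    if n=="wrist":
        g=c["pixels"]; 
        save(c,"w2.png",[70,180,290,345],3.5)
        for uv in [(165,250),(245,318),(262,330),(97,203)]: print(uv,w2p(ray(c,uv,.043)).round(1))
E
```

```text
wrist [303. 219.] 774 [ 0.4371 -0.1675  0.036 ] [-107.1   26.6]
(165, 250) [-15.3 -43.5]
(245, 318) [-8.3 44.6]
(262, 330) [-8.7 63.2]
(97, 203) [ -13.1 -106.3]
side [320. 350.] 272 [ 0.4368 -0.1673  0.036 ] [-107.   27.]
scene [211. 209.] 110 [ 0.4339 -0.1676  0.036 ] [-108.1   29.6]
```

View pics/w2.png

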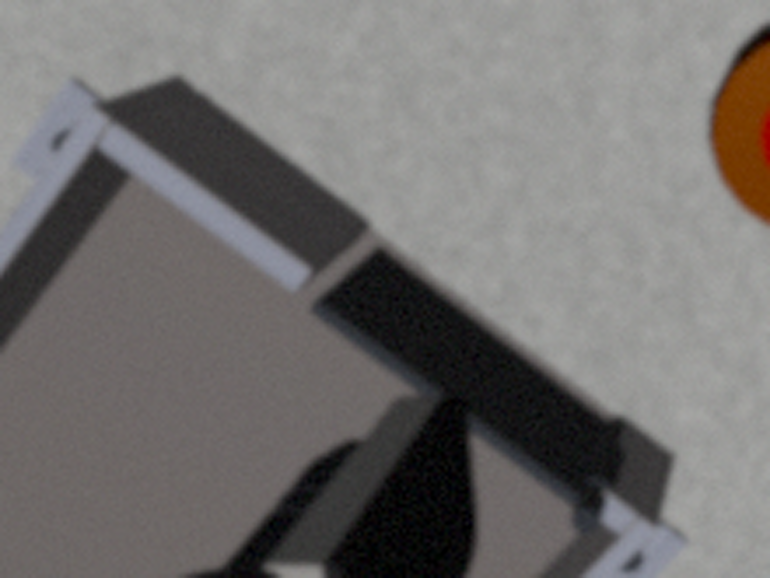

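```bash
python3 - <<'E'
from h import *
c=camera("wrist")
P=[((157,260.5),.04,"jambR top-mid (0,-44)"),((243,323),.04,"jambL (0,44)"),((161,266),.046,"flap edge (2,-39)"),((175.7,244.3),.0,"jambR foot (-4,-44)"),((100.5,217),.04,"wallR (-4..,-100)")]
for uv,z,n in P:
    X=ray(c,uv,z); print(n,X.round(4),w2p(X).round(1))
E
```

```text
jambR top-mid (0,-44) [ 0.5332 -0.0846  0.04  ] [ -1.4 -43.7]
jambL (0,44) [ 0.4459 -0.0603  0.04  ] [-1.4 46.9]
flap edge (2,-39) [ 0.5272 -0.0846  0.046 ] [ -3.  -37.9]
jambR foot (-4,-44) [ 0.5326 -0.0865  0.    ] [ -3.4 -43.7]
wallR (-4..,-100) [ 0.5862 -0.1012  0.04  ] [ -3.1 -99.2]
```

```bash
cat > plan.py <<'E'
from h import *
H=np.array([0,44.])
def frame(A,B):
    u=(A-B)/np.linalg.norm(A-B); return u,np.array([-u[1],u[0]])
def sep(P,C,u,w):
    "signed dist and normal from finger rect at P to point C"
    l=np.array([(C-P)@u,(C-P)@w]); q=np.clip(l,[-7.25,-11],[7.25,11]); d=l-q; n=np.linalg.norm(d)
    return n,(d[0]*u+d[1]*w)/max(n,1e-6)
def flap(A,u,w):
    t=0
    for a in (-1,1):
        for b in (-1,1):
            v=A+a*7.25*u+b*11*w-H; r=np.linalg.norm(v)
            if v[0]>-2 and r<84: t=max(t,np.arctan2(v[0],-v[1])+np.arcsin(min(1,2/r)))
    return t
def run(C,keys,n=200):
    C=np.array(C,float); i0=0
    for (A0,B0),(A1,B1) in zip(keys,keys[1:]):
        A0,B0,A1,B1=[np.array(x,float) for x in (A0,B0,A1,B1)]; mf=ma=99
        v0,v1=A0-B0,A1-B1; f0,f1=np.arctan2(v0[1],v0[0]),np.arctan2(v1[1],v1[0])
        for s in np.linspace(0,1,n):
            m=(A0+B0)/2*(1-s)+(A1+B1)/2*s; f=f0+(f1-f0)*s; d=np.linalg.norm(v0)*(1-s)+np.linalg.norm(v1)*s
            e=np.array([np.cos(f),np.sin(f)])*d/2; A,B=m+e,m-e; u,w=frame(A,B)
            g,nn=sep(B,C,u,w)
            if g<26: C=C+nn*(26-g)
            ma=min(ma,sep(A,C,u,w)[0]-26); th=flap(A,u,w)
            e=np.array([np.sin(th),-np.cos(th)]); q=np.clip((C-H)@e,0,83); mf=min(mf,np.linalg.norm(C-H-e*q)-28)
        print("C",C.round(),"A",A.round(),"B",B.round(),"d",round(d,1),"phi",round(np.degrees(f1)),"flap",round(np.degrees(th)),"clrFlap",round(mf),"clrA",round(ma),"gapB",round(sep(B,C,u,w)[0]-26))
    return C
E
python3 - <<'E'
from plan import *
pol=lambda P,f,d: (np.array(P)+d*np.array([np.cos(np.radians(f)),np.sin(np.radians(f))])).round()
C=np.array([-107,27.5]); 
def sym(c,f): return pol(c,f,49.75),pol(c,f,-49.75)
def fromA(A,f,d=99.5): return np.array(A),pol(A,f,-d)
k1=[sym(C,-55),(pol(C,-55,121),pol(C,-55,21.5))]
k1=[sym(C,-55),sym(pol(C,-55,71),-55),sym(pol(C,-55,55),-55),sym(pol(C,-55,55),12)]
C=run(C,k1)
print()
k=[k1[-1],fromA((-16,8),12),fromA((20,14),14),fromA((50,18),18),fromA((64,19),22),
 fromA((62,20),35,90),fromA((56,22),50,80),fromA((50,22),75,70),fromA((45,22),100,65),fromA((40,22),120,65),fromA((38,22),130,70)]
run(C,k)
E
```

```text
C [-75. -17.] A [-37. -72.] B [-95.  10.] d 100.4 phi -55 flap 0 clrFlap 47 clrA 17 gapB 0
C [-75. -17.] A [-46. -59.] B [-104.   23.] d 100.4 phi -55 flap 0 clrFlap 47 clrA 18 gapB 16
C [-75. -17.] A [-26.  -8.] B [-124.  -28.] d 100.0 phi 12 flap 0 clrFlap 47 clrA 17 gapB 17

C [-75. -17.] A [-16.   8.] B [-113.  -13.] d 99.2 phi 12 flap 0 clrFlap 47 clrA 17 gapB 3
C [-43.  -9.] A [20. 14.] B [-77. -10.] d 99.9 phi 14 flap 58 clrFlap 40 clrA 30 gapB 0
C [-14.  -1.] A [50. 18.] B [-45. -13.] d 99.9 phi 18 flap 78 clrFlap 19 clrA 33 gapB 0
C [-1.  4.] A [64. 19.] B [-28. -18.] d 99.2 phi 22 flap 81 clrFlap 12 clrA 33 gapB 0
C [1. 5.] A [62. 20.] B [-12. -32.] d 90.4 phi 35 flap 82 clrFlap 11 clrA 27 gapB 1
C [1. 5.] A [56. 22.] B [  5. -39.] d 79.5 phi 50 flap 82 clrFlap 11 clrA 20 gapB 5
C [1. 5.] A [50. 22.] B [ 32. -46.] d 70.3 phi 75 flap 76 clrFlap 10 clrA 13 gapB 21
C [1. 5.] A [45. 22.] B [ 56. -42.] d 64.9 phi 100 flap 79 clrFlap 10 clrA 10 gapB 34
C [1. 5.] A [40. 22.] B [ 72. -34.] d 64.5 phi 120 flap 80 clrFlap 10 clrA 6 gapB 43
C [1. 5.] A [38. 22.] B [ 83. -32.] d 70.3 phi 130 flap 80 clrFlap 11 clrA 3 gapB 53
```

```bash
cat >> plan.py <<'E'
def kc(A,K):
    "A centre, K = wanted place of B's inner right corner"
    A,K=np.array(A,float),np.array(K,float); B=K.copy()
    for _ in range(50):
        u,w=frame(A,B); B=K-7.25*u+11*w
    return A.round(1),B.round(1)
E
python3 - <<'E'
from plan import *
C=np.array([-75.5,-15.]); 
k=[((-26,-15),(-125,-15)),((55,-12),(-44,-14)),((54,-12),(-46,-14)),((53,20),(-43,-6))]
C=run(C,k);print()
A=[(54,20),(54,20),(54,20),(52,20),(50,20),(46,20),(42,20),(40,20),(40,20)]
K=[(-28,-12.5),(-10,-12.5),(10,-12),(25,-12),(40,-12),(55,-13),(70,-15),(80,-17),(88,-18)]
run(C,[k[-1]]+[kc(a,b) for a,b in zip(A,K)])
E
```

```text
C [-11. -14.] A [ 55. -12.] B [-44. -14.] d 99.0 phi 1 flap 56 clrFlap 26 clrA 16 gapB 0
C [-11. -14.] A [ 54. -12.] B [-46. -14.] d 100.0 phi 1 flap 55 clrFlap 26 clrA 32 gapB 2
C [ -7. -14.] A [53. 20.] B [-43.  -6.] d 99.5 phi 15 flap 81 clrFlap 26 clrA 32 gapB 0

C [ -2. -14.] A [54. 20.] B [-38.  -4.] d 94.8 phi 14 flap 81 clrFlap 29 clrA 30 gapB 0
C [ 16. -15.] A [54. 20.] B [-20.  -4.] d 78.2 phi 18 flap 81 clrFlap 28 clrA 15 gapB 0
C [ 35. -18.] A [54. 20.] B [-1. -5.] d 60.5 phi 24 flap 81 clrFlap 27 clrA 4 gapB 0
C [ 49. -22.] A [52. 20.] B [13. -7.] d 47.7 phi 35 flap 80 clrFlap 27 clrA 2 gapB 0
C [ 60. -28.] A [50. 20.] B [ 27. -11.] d 39.0 phi 53 flap 78 clrFlap 29 clrA 3 gapB 0
C [ 79. -35.] A [46. 20.] B [ 44. -20.] d 39.7 phi 87 flap 75 clrFlap 27 clrA 10 gapB 0
C [ 97. -44.] A [42. 20.] B [ 63. -26.] d 50.7 phi 114 flap 78 clrFlap 30 clrA 27 gapB 0
C [104. -50.] A [40. 20.] B [ 75. -29.] d 60.6 phi 126 flap 78 clrFlap 43 clrA 48 gapB 0
C [108. -55.] A [40. 20.] B [ 84. -31.] d 67.5 phi 131 flap 78 clrFlap 52 clrA 61 gapB 0
```

```bash
python3 - <<'E'
from plan import *
pol=lambda P,f,d: np.array(P)+d*np.array([np.cos(np.radians(f)),np.sin(np.radians(f))])
C=np.array([-107,27.5]); 
for z in (100,5): inc([(pol(C,-55,49.75),pol(C,-55,-49.75),z)],base())
E
```

```text
[[[5, -4, 71], [0, 0, 6], 85]]
[[[5, -4, 166], [0, 0, 6], 85]]
```

Call:
carry_out:
  increments:
    - [[5,-4,20],[0,0,6],85]
    - [[5,-4,70],[0,0,6],85]
    - [[5,-4,120],[0,0,6],85]
    - [[5,-4,155],[0,0,6],85]
    - [[5,-4,165],[0,0,6],85]

```text
time: 3.68
position: [0.4352, -0.1668, 0.0045]
tcp_rot: [179.8, 0.1, -71.1]
wrist_force: [1.1, 0.2, -0.1]
grip_width: 0.085
grip_force: 0.0
```

```bash
cat >> h.py <<'E'
def AB():
    s=get_state(); m=w2p(s["position"]); f=np.radians(s["tcp_rot"][2]+90)-YAW; d=s["grip_width"]*1000+14.5
    e=np.array([np.cos(f),np.sin(f)])*d/2; print("t",round(s["time"],2),"A",(m+e).round(1),"B",(m-e).round(1),"d",round(d,1),"phi",round(np.degrees(f),1),"z",s["position"][2].round(4),"F",np.round(s["wrist_force"],1)); return m+e,m-e
def cake(guess,cams=("wrist","side","scene")):
    for n in cams:
        c=camera(n); im=cv2.cvtColor(c["pixels"],cv2.COLOR_RGB2HSV)
        m=cv2.inRange(im,(0,150,70),(8,255,255))|cv2.inRange(im,(172,150,70),(180,255,255))
        _,_,st,ce=cv2.connectedComponentsWithStats(m)
        r=[(np.hypot(*(w2p(ray(c,ce[j],.036))-guess)),w2p(ray(c,ce[j],.036)).round(1),int(st[j,4])) for j in range(1,len(ce)) if st[j,4]>25]
        r=[x for x in r if x[0]<50]
        print(n,[x[1:] for x in sorted(r,key=lambda x:x[0])])
E
python3 - <<'E'
from h import *
AB(); cake([-107,27])
s=get_state(); print(s["q"].round(0) if hasattr(s["q"],"round") else s["q"])
inc([AB()+(5,)],base())
E
```

```text
t 3.67 A [-78.7 -12.3] B [-135.1   69.6] d 99.5 phi -55.5 z 0.0045 F [ 1.1  0.2 -0.1]
wrist [(array([-107.5,   26.2]), 3587)]
side [(array([-108.6,   24.9]), 208)]
scene []
[  17.   22.   -2.  124.    1.   34. -147.]
t 3.83 A [-78.8 -14.8] B [-135.3   67.3] d 99.6 phi -55.5 z 0.0069 F [0.4 0.5 0.6]
[[[0, 0, 2], [0, 0, 0], 85]]
```

Call:
carry_out:
  increments:
    - [[0,-8,0],[0,0,0],85]
    - [[0,-15,0],[0,0,0],85]
    - [[0,-21,0],[0,0,0],85]
    - [[0,-29,0],[0,0,0],85]
    - [[0,-37,0],[0,0,0],85]

```text
time: 4.45
position: [0.472, -0.1552, 0.0063]
tcp_rot: [180.0, -0.0, -71.1]
wrist_force: [-0.9, -0.2, 1.0]
grip_width: 0.0851
grip_force: 0.8
```

Call:
carry_out:
  increments:
    - [[0,-8,0],[0,0,0],85]
    - [[0,-16,0],[0,0,0],85]
    - [[0,-23,0],[0,0,0],85]
    - [[0,-28,0],[0,0,0],85]
    - [[0,-31,0],[0,0,0],85]

```text
time: 5.08
position: [0.5014, -0.1451, 0.0063]
tcp_rot: [-180.0, -0.0, -71.1]
wrist_force: [-0.2, -0.9, 2.2]
grip_width: 0.0854
grip_force: 0.8
```

```bash
python3 - <<'E'
from plan import *
AB(); cake([-77,-15])
A,B=AB()
C=np.array([-78,-15.5]); 
pol=lambda P,f,d: np.array(P)+d*np.array([np.cos(np.radians(f)),np.sin(np.radians(f))])
inc([(pol(C,f,49.75),pol(C,f,-49.75),5) for f in (-55,-45,-35,-25,-15)],base())
E
```

```text
t 5.08 A [-39.9 -70.5] B [-96.6  11.8] d 99.9 phi -55.5 z 0.0063 F [-0.2 -0.9  2.2]
wrist [(array([-77.5, -16.7]), 3485)]
side [(array([-80.3, -18.9]), 143)]
scene []
t 5.22 A [-40.  -70.6] B [-96.4  11.4] d 99.5 phi -55.5 z 0.0064 F [ 0.6 -0.5 -0. ]
[[[0, 17, 1], [0, 0, 0], 85], [[0, 17, 1], [0, 0, -10], 85], [[0, 17, 1], [0, 0, -20], 85], [[0, 17, 1], [0, 0, -30], 85], [[0, 17, 1], [0, 0, -40], 85]]
```

Call:
carry_out:
  increments:
    - [[0,8,0],[0,0,0],85]
    - [[0,16,0],[0,0,-6],85]
    - [[0,16,0],[0,0,-16],85]
    - [[0,16,0],[0,0,-26],85]
    - [[0,16,0],[0,0,-36],85]

```text
time: 5.85
position: [0.4854, -0.1508, 0.0064]
tcp_rot: [180.0, -0.0, -34.8]
wrist_force: [0.3, 0.3, -0.0]
grip_width: 0.0851
grip_force: 0.0
```

Call:
carry_out:
  increments:
    - [[0,0,0],[0,0,-10],85]
    - [[0,0,0],[0,0,-18],85]
    - [[0,0,0],[0,0,-20],85]

```text
time: 6.22
position: [0.4854, -0.1508, 0.0063]
tcp_rot: [-180.0, 0.0, -15.1]
wrist_force: [0.1, 0.4, 0.1]
grip_width: 0.0852
grip_force: 0.0
```

```bash
python3 - <<'E'
from plan import *
AB(); cake([-77,-15])
A,B=AB()
inc([((x+99.5,-14),(x,-15),5) for x in (-118,-112,-104,-96,-88,-80,-72,-64,-56,-50,-45)],base())
E
```

```text
t 6.22 A [-28.2 -15. ] B [-127.8  -15.9] d 99.7 phi 0.5 z 0.0063 F [0.1 0.4 0.1]
wrist [(array([-76.8, -17.2]), 3489)]
side [(array([-77.1,  -7.9]), 59), (array([-71.8, -23.1]), 43)]
scene [(array([-78., -14.]), 159)]
t 6.38 A [-28.1 -15.4] B [-127.6  -16.1] d 99.5 phi 0.4 z 0.0063 F [-0.4 -0.3 -0.6]
[[[-1, -10, 1], [0, 0, 0], 85], [[-1, -16, 1], [0, 0, 0], 85], [[-1, -24, 1], [0, 0, 0], 85], [[-1, -32, 1], [0, 0, 0], 85], [[-1, -40, 1], [0, 0, 0], 85], [[-1, -48, 1], [0, 0, 0], 85], [[-1, -56, 1], [0, 0, 0], 85], [[-1, -64, 1], [0, 0, 0], 85], [[-1, -72, 1], [0, 0, 0], 85], [[-1, -78, 1], [0, 0, 0], 85], [[-1, -83, 1], [0, 0, 0], 85]]
```

Call:
carry_out:
  increments:
    - [[0,-10,0],[0,0,-3],85]
    - [[0,-17,0],[0,0,-4],85]
    - [[0,-25,0],[0,0,-4],85]
    - [[0,-33,0],[0,0,-4],85]
    - [[0,-41,0],[0,0,-4],85]

```text
time: 7.0
position: [0.4967, -0.1106, 0.0063]
tcp_rot: [180.0, 0.0, -11.1]
wrist_force: [-0.1, -1.5, 0.7]
grip_width: 0.0855
grip_force: 0.8
```

```bash
python3 - <<'E'
from plan import *
c=camera("side"); save(c,"s3.png",[200,180,460,400],3)
AB(); cake([-60,-15])
A,B=AB()
inc([((55,-12),(-44,-17),6)],base())
E
```

```text
t 7.05 A [ 14.8 -11.6] B [-84.2 -19.5] d 99.3 phi 4.6 z 0.0064 F [-0.5 -0.1  0.1]
wrist [(array([-51.3, -16.2]), 3435)]
side [(array([-51.5,  -9.8]), 111)]
scene [(array([-52.2, -13. ]), 163)]
t 7.2 A [ 13.6 -11.8] B [-85.5 -19.7] d 99.4 phi 4.6 z 0.0064 F [ 0.6 -0.5 -0.4]
[[[2, -41, 0], [0, 0, 2], 85]]
```

View pics/s3.png

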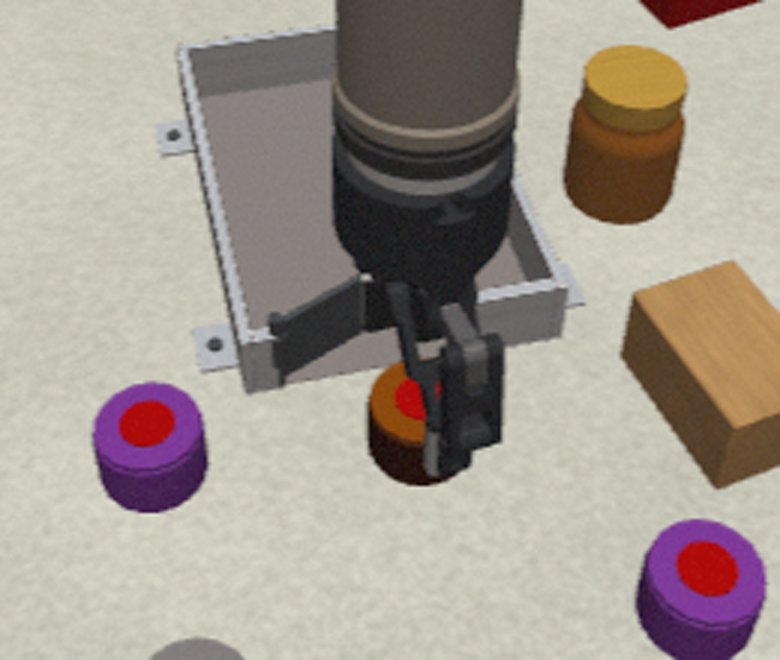

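The crop shows finger A holding the flap partly open, from (275,330) to (360,285), with the cake upright at (420,420) between the fingers. I'll continue.

Call:
carry_out:
  increments:
    - [[0,-7,0],[0,0,0],85]
    - [[0,-15,0],[0,0,0],85]
    - [[0,-24,0],[0,0,0],85]
    - [[0,-33,0],[0,0,0],85]
    - [[0,-40,0],[0,0,0],85]

```text
time: 7.82
position: [0.5045, -0.0707, 0.0063]
tcp_rot: [-180.0, -0.0, -11.0]
wrist_force: [-0.5, -1.7, 0.3]
grip_width: 0.0847
grip_force: 0.8
```

```bash
python3 - <<'E'
from plan import *
AB(); cake([-12,-15])
A,B=AB()
inc([((53,-10),(-46,-16),6),((52,5),(-46,-11),6),((53,20),(-43,-6),6)],base())
E
```

```text
t 7.83 A [53.7 -8.3] B [-45.2 -16.2] d 99.2 phi 4.6 z 0.0063 F [-0.5 -1.7  0.3]
wrist [(array([-12.4, -13.1]), 3427)]
side [(array([-10.6,  -6.5]), 97)]
scene [(array([-12.2,  -9.8]), 161)]
t 7.97 A [53.9 -8.5] B [-45.1 -16.5] d 99.3 phi 4.6 z 0.0063 F [ 1.  -1.2 -0.3]
[[[0, 1, 0], [0, 0, 1], 85], [[-10, 1, 0], [0, 0, -5], 85], [[-19, -2, 0], [0, 0, -11], 85]]
```

Call:
carry_out:
  increments:
    - [[0,2,0],[0,0,0],85]
    - [[-6,2,0],[0,0,-3],85]
    - [[-12,2,0],[0,0,-6],85]
    - [[-16,1,0],[0,0,-9],85]
    - [[-19,0,0],[0,0,-11],85]

```text
time: 8.6
position: [0.4858, -0.0683, 0.0064]
tcp_rot: [180.0, -0.0, -0.0]
wrist_force: [1.3, -0.4, -0.4]
grip_width: 0.0851
grip_force: 0.7
```

```bash
python3 - <<'E'
from plan import *
AB(); cake([-12,-15],("wrist",)); c=camera("side"); save(c,"s4.png",[200,180,460,400],3)
A0,B0=AB(); C=np.array([-11,-12.5])
A=[(53,20),(54,20),(54,20),(54,20),(54,20)]
K=[(-33,-12),(-25,-12),(-17,-12),(-9,-12),(-1,-12)]
k=[kc(a,b) for a,b in zip(A,K)]
run(C,[(A0,B0)]+k); inc([x+(6,) for x in k],base())
E
```

```text
t 8.6 A [49.5 19.7] B [-46.4  -7. ] d 99.6 phi 15.6 z 0.0064 F [ 1.3 -0.4 -0.4]
wrist [(array([-10.8, -12.7]), 3789)]
t 8.7 A [49.5 20. ] B [-46.4  -6.6] d 99.5 phi 15.5 z 0.0063 F [ 0.3 -1.1  1. ]
C [ -7. -12.] A [53. 20.] B [-43.  -3.] d 98.3 phi 14 flap 81 clrFlap 29 clrA 33 gapB 0
C [  1. -12.] A [54. 20.] B [-35.  -3.] d 91.8 phi 15 flap 81 clrFlap 27 clrA 27 gapB 0
C [  9. -12.] A [54. 20.] B [-27.  -3.] d 84.3 phi 16 flap 81 clrFlap 26 clrA 20 gapB 0
C [ 17. -13.] A [54. 20.] B [-19.  -4.] d 77.1 phi 18 flap 81 clrFlap 25 clrA 13 gapB 0
C [ 25. -13.] A [54. 20.] B [-12.  -4.] d 69.9 phi 20 flap 81 clrFlap 24 clrA 7 gapB 0
[[[-1, -4, 0], [0, 0, 2], 84], [[0, -8, 0], [0, 0, 1], 77], [[2, -12, 0], [0, 0, -1], 70], [[3, -16, 0], [0, 0, -2], 63], [[4, -19, 0], [0, 0, -5], 55]]
```

View pics/s4.png

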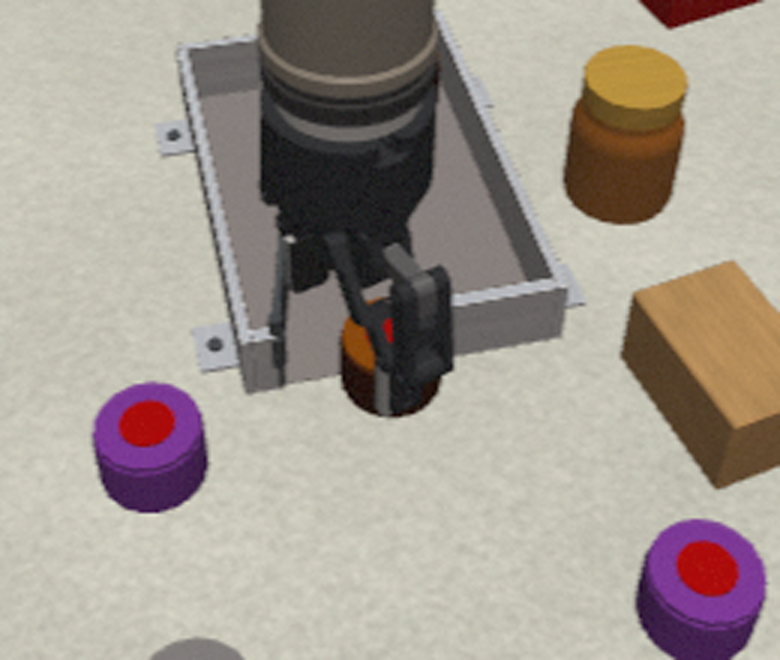

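The flap is almost fully open at crop (280,300), held by finger A, and the cake is entering the doorway at (385,360).

Call:
carry_out:
  increments:
    - [[-1,-3,0],[0,0,1],83]
    - [[0,-7,0],[0,0,1],77]
    - [[1,-11,0],[0,0,0],70]
    - [[2,-14,0],[0,0,-1],65]
    - [[2,-14,0],[0,0,-1],65]
  newtons: 20

```text
time: 9.32
position: [0.4878, -0.0533, 0.0062]
tcp_rot: [-180.0, -0.0, 1.0]
wrist_force: [0.8, -0.5, -0.0]
grip_width: 0.0652
grip_force: 0.3
```

```bash
python3 - <<'E'
from plan import *
A0,B0=AB(); cake([10,-12],("wrist",)); u,w=frame(A0,B0); print("corner",(B0+7.25*u-11*w).round(1))
C=np.array([12,-12.5])
A=[(54,20)]*5
K=[(-9,-11),(-2,-11),(5,-10),(12,-9),(18,-9)]
k=[kc(a,b) for a,b in zip(A,K)]
run(C,[(A0,B0)]+k); inc([x+(6,) for x in k],base())
E
```

```text
t 9.32 A [54.8 19.8] B [-21.6  -2.9] d 79.7 phi 16.6 z 0.0062 F [ 0.8 -0.5 -0. ]
wrist [(array([14.4, -9.6]), 3827)]
corner [-11.5 -11.4]
C [ 17. -13.] A [54. 20.] B [-19.  -3.] d 76.6 phi 17 flap 81 clrFlap 25 clrA 13 gapB 0
C [ 24. -13.] A [54. 20.] B [-12.  -3.] d 70.3 phi 19 flap 81 clrFlap 25 clrA 8 gapB 0
C [ 31. -14.] A [54. 20.] B [-6. -2.] d 63.6 phi 20 flap 81 clrFlap 25 clrA 3 gapB 0
C [ 37. -15.] A [54. 20.] B [ 1. -2.] d 57.1 phi 22 flap 81 clrFlap 25 clrA 1 gapB 0
C [ 43. -17.] A [54. 20.] B [ 7. -2.] d 52.1 phi 25 flap 81 clrFlap 25 clrA 0 gapB 0
[[[0, -1, 0], [0, 0, -1], 62], [[1, -4, 0], [0, 0, -3], 56], [[2, -7, 0], [0, 0, -4], 49], [[2, -11, 0], [0, 0, -6], 43], [[3, -13, 0], [0, 0, -9], 38]]
```

```bash
python3 - <<'E'
from plan import *
A0,B0=AB()
C=np.array([14.4,-9.6])
A=[(58,19),(62,18),(63,18),(63,18),(63,18),(62,18),(62,18),(62,18),(62,18),(60,18),(56,19),(52,20),(46,20),(42,20)]
K=[(-16,-8),(-15,2),(-10,2),(-4,2),(2,1),(8,0),(14,-1),(20,-2),(28,-4),(36,-6),(44,-8),(55,-11),(68,-15),(82,-20)]
k=[kc(a,b) for a,b in zip(A,K)]
run(C,[(A0,B0)]+k); inc([x+(6,) for x in k],base())
E
```

```text
t 9.38 A [54.6 19.8] B [-21.5  -2.8] d 79.4 phi 16.6 z 0.0062 F [ 0.8 -0.7  0.5]
C [ 15. -10.] A [58. 19.] B [-25.   1.] d 85.3 phi 12 flap 80 clrFlap 22 clrA 14 gapB 5
C [ 15. -10.] A [62. 18.] B [-23.  12.] d 85.1 phi 4 flap 80 clrFlap 22 clrA 16 gapB 6
C [ 15. -10.] A [63. 18.] B [-18.  12.] d 81.2 phi 4 flap 80 clrFlap 22 clrA 18 gapB 1
C [ 18. -12.] A [63. 18.] B [-12.  12.] d 75.2 phi 4 flap 80 clrFlap 22 clrA 16 gapB 0
C [ 23. -15.] A [63. 18.] B [-6. 11.] d 69.6 phi 6 flap 80 clrFlap 24 clrA 14 gapB 0
C [ 27. -18.] A [62. 18.] B [-1. 10.] d 63.1 phi 7 flap 80 clrFlap 26 clrA 12 gapB 0
C [ 30. -22.] A [62. 18.] B [5. 9.] d 57.7 phi 9 flap 80 clrFlap 28 clrA 12 gapB 0
C [ 32. -25.] A [62. 18.] B [11.  7.] d 52.4 phi 12 flap 80 clrFlap 31 clrA 12 gapB 0
C [ 34. -29.] A [62. 18.] B [18.  4.] d 46.2 phi 17 flap 80 clrFlap 34 clrA 14 gapB 0
C [ 36. -35.] A [60. 18.] B [25.  1.] d 39.3 phi 26 flap 80 clrFlap 39 clrA 16 gapB 0
C [ 40. -43.] A [56. 19.] B [31. -5.] d 34.7 phi 44 flap 79 clrFlap 43 clrA 20 gapB 0
C [ 40. -49.] A [52. 20.] B [ 42. -15.] d 36.4 phi 75 flap 75 clrFlap 51 clrA 27 gapB 0
C [ 39. -58.] A [46. 20.] B [ 60. -25.] d 47.1 phi 107 flap 78 clrFlap 51 clrA 37 gapB 0
C [ 39. -58.] A [42. 20.] B [ 77. -32.] d 62.7 phi 124 flap 78 clrFlap 64 clrA 40 gapB 9
[[[-2, 0, 0], [0, 0, 5], 71], [[-6, -5, 0], [0, 0, 13], 71], [[-5, -8, 0], [0, 0, 13], 67], [[-4, -10, 0], [0, 0, 12], 61], [[-3, -13, 0], [0, 0, 11], 55], [[-1, -15, 0], [0, 0, 9], 49], [[0, -18, 0], [0, 0, 7], 43], [[2, -20, 0], [0, 0, 5], 38], [[4, -23, 0], [0, 0, -1], 32], [[7, -25, 0], [0, 0, -10], 25], [[9, -25, 0], [0, 0, -28], 20], [[15, -28, 0], [0, 0, -58], 22], [[21, -32, 0], [0, 0, -90], 33], [[26, -37, 0], [0, 0, -107], 48]]
```

Call:
carry_out:
  increments:
    - [[-2,0,0],[0,0,5],71]
    - [[-6,-5,0],[0,0,12],71]
    - [[-5,-8,0],[0,0,13],67]
    - [[-4,-10,0],[0,0,12],61]
    - [[-3,-13,0],[0,0,11],55]

```text
time: 10.0
position: [0.4845, -0.0414, 0.0063]
tcp_rot: [180.0, 0.0, -10.0]
wrist_force: [-0.1, -2.2, 1.1]
grip_width: 0.0548
grip_force: 1.2
```

```bash
python3 - <<'E'
from plan import *
A0,B0=AB(); cake([20,-12],("wrist",)); u,w=frame(A0,B0); print("corner",(B0+7.25*u-11*w).round(1))
E
```

```text
t 10.0 A [61.6 18.3] B [-7.4 11.5] d 69.3 phi 5.6 z 0.0063 F [-0.1 -2.2  1.1]
wrist [(array([ 23.3, -12.9]), 4097)]
corner [0.9 1.3]
```

```bash
python3 - <<'E'
from plan import *
A0,B0=AB()
C=np.array([23.3,-12.9])
A=[(62,18),(62,18),(62,18),(62,18),(60,18),(58,18),(56,18),(54,18),(50,19),(46,20),(42,20),(40,20)]
K=[(6,-2),(11,-6),(16,-10),(23,-13),(31,-17),(39,-20),(47,-23),(55,-26),(62,-28),(70,-28),(78,-28),(86,-28)]
k=[kc(a,b) for a,b in zip(A,K)]
run(C,[(A0,B0)]+k); inc([x+(6,) for x in k],base())
E
```

```text
t 10.05 A [62.4 18.3] B [-6.9 11.4] d 69.6 phi 5.7 z 0.0063 F [ 0.  -1.1  0.8]
C [ 28. -16.] A [62. 18.] B [-3.  8.] d 65.7 phi 9 flap 80 clrFlap 24 clrA 10 gapB 0
C [ 33. -19.] A [62. 18.] B [1. 3.] d 62.5 phi 14 flap 80 clrFlap 26 clrA 9 gapB 0
C [ 39. -22.] A [62. 18.] B [ 6. -2.] d 60.0 phi 20 flap 80 clrFlap 29 clrA 8 gapB 0
C [ 46. -26.] A [62. 18.] B [12. -6.] d 55.8 phi 26 flap 80 clrFlap 31 clrA 8 gapB 0
C [ 53. -30.] A [60. 18.] B [ 19. -12.] d 51.4 phi 36 flap 80 clrFlap 33 clrA 8 gapB 0
C [ 60. -35.] A [58. 18.] B [ 26. -18.] d 48.2 phi 48 flap 78 clrFlap 36 clrA 10 gapB 0
C [ 68. -40.] A [56. 18.] B [ 34. -24.] d 47.7 phi 62 flap 76 clrFlap 37 clrA 14 gapB 0
C [ 78. -43.] A [54. 18.] B [ 43. -31.] d 49.9 phi 77 flap 74 clrFlap 35 clrA 20 gapB 0
C [ 88. -45.] A [50. 19.] B [ 51. -36.] d 54.5 phi 91 flap 76 clrFlap 36 clrA 28 gapB 0
C [ 99. -46.] A [46. 20.] B [ 61. -38.] d 59.8 phi 105 flap 78 clrFlap 41 clrA 37 gapB 0
C [109. -48.] A [42. 20.] B [ 71. -39.] d 66.3 phi 116 flap 78 clrFlap 46 clrA 48 gapB 0
C [118. -51.] A [40. 20.] B [ 81. -40.] d 72.8 phi 124 flap 78 clrFlap 52 clrA 60 gapB 0
[[[2, -2, 0], [0, 0, -3], 51], [[5, -3, 0], [0, 0, -8], 48], [[7, -5, 0], [0, 0, -14], 45], [[10, -8, 0], [0, 0, -20], 41], [[13, -10, 0], [0, 0, -31], 37], [[16, -13, 0], [0, 0, -43], 34], [[20, -15, 0], [0, 0, -57], 33], [[23, -18, 0], [0, 0, -71], 35], [[25, -20, 0], [0, 0, -86], 40], [[26, -23, 0], [0, 0, -99], 45], [[27, -26, 0], [0, 0, -111], 52], [[28, -30, 0], [0, 0, -119], 58]]
```

Call:
carry_out:
  increments:
    - [[2,-2,0],[0,0,-3],51]
    - [[5,-3,0],[0,0,-8],48]
    - [[7,-5,0],[0,0,-14],45]
    - [[10,-8,0],[0,0,-21],41]
    - [[13,-10,0],[0,0,-30],37]

```text
time: 10.68
position: [0.5, -0.0327, 0.0066]
tcp_rot: [-180.0, -0.1, 20.2]
wrist_force: [1.3, -0.1, 1.2]
grip_width: 0.0373
grip_force: 1.4
```

```bash
python3 - <<'E'
from plan import *
A0,B0=AB(); cake([50,-25],("wrist",)); c=camera("side"); save(c,"s5.png",[200,180,460,400],3); u,w=frame(A0,B0); print("corner",(B0+7.25*u-11*w).round(1))
C=np.array([53,-30])
A=[(58,18),(56,18),(54,18),(52,18),(50,19),(48,19),(46,20),(44,20),(42,20),(40,20)]
K=[(36,-19),(42,-22),(48,-24),(54,-26),(60,-28),(65,-28),(70,-28),(75,-28),(80,-28),(86,-28)]
k=[kc(a,b) for a,b in zip(A,K)]
run(C,[(A0,B0)]+k); inc([x+(6,) for x in k],base())
E
```

```text
t 10.68 A [60.6 17.4] B [ 18.6 -12.9] d 51.8 phi 35.8 z 0.0066 F [ 1.3 -0.1  1.2]
wrist [(array([ 54.7, -29.9]), 4292)]
corner [ 30.9 -17.6]
C [ 58. -33.] A [58. 18.] B [ 23. -16.] d 48.9 phi 44 flap 79 clrFlap 35 clrA 9 gapB 0
C [ 64. -37.] A [56. 18.] B [ 29. -22.] d 48.2 phi 56 flap 77 clrFlap 36 clrA 12 gapB 0
C [ 69. -40.] A [54. 18.] B [ 35. -26.] d 48.2 phi 67 flap 75 clrFlap 35 clrA 16 gapB 0
C [ 77. -42.] A [52. 18.] B [ 42. -31.] d 49.9 phi 78 flap 73 clrFlap 33 clrA 22 gapB 0
C [ 86. -43.] A [50. 19.] B [ 49. -35.] d 54.0 phi 89 flap 75 clrFlap 35 clrA 27 gapB 0
C [ 93. -43.] A [48. 19.] B [ 55. -37.] d 56.0 phi 97 flap 76 clrFlap 38 clrA 34 gapB 0
C [100. -44.] A [46. 20.] B [ 61. -38.] d 59.8 phi 105 flap 78 clrFlap 41 clrA 39 gapB 0
C [106. -44.] A [44. 20.] B [ 68. -39.] d 63.3 phi 112 flap 78 clrFlap 44 clrA 46 gapB 0
C [112. -45.] A [42. 20.] B [ 74. -40.] d 67.5 phi 118 flap 78 clrFlap 47 clrA 53 gapB 0
C [119. -46.] A [40. 20.] B [ 81. -40.] d 72.8 phi 124 flap 78 clrFlap 50 clrA 60 gapB 0
[[[1, 0, 1], [0, 0, -9], 34], [[5, 0, 1], [0, 0, -20], 34], [[8, 0, 1], [0, 0, -31], 34], [[11, -1, 1], [0, 0, -43], 35], [[14, -2, 1], [0, 0, -53], 40], [[16, -3, 1], [0, 0, -62], 42], [[17, -5, 1], [0, 0, -69], 45], [[19, -6, 1], [0, 0, -76], 49], [[20, -8, 1], [0, 0, -82], 53], [[22, -10, 1], [0, 0, -89], 58]]
```

View pics/s5.png

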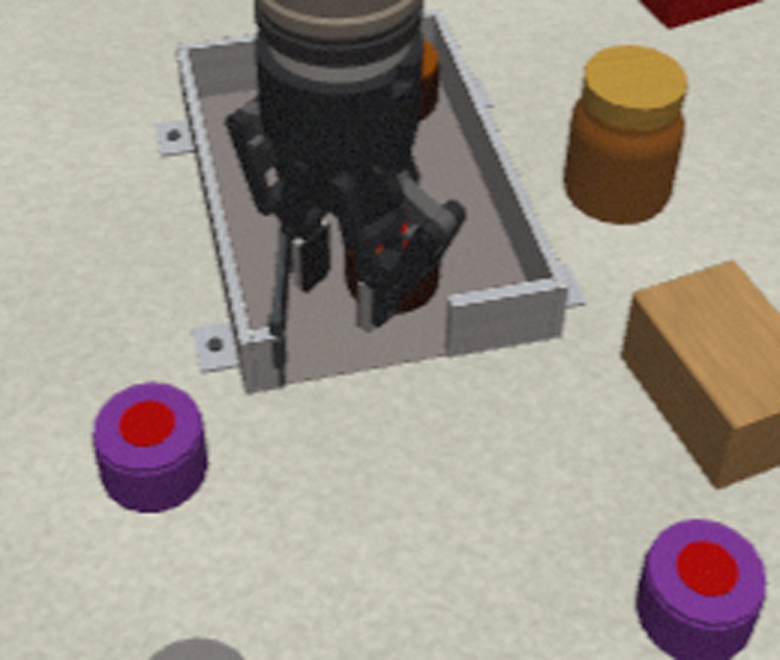

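The cake is upright and fully past the doorway at crop (395,265). The flap is still held open against the left wall at (280,310). I'll finish pushing it in.

Call:
carry_out:
  increments:
    - [[1,0,0],[0,0,-9],34]
    - [[5,0,0],[0,0,-19],34]
    - [[8,0,0],[0,0,-29],34]
    - [[11,-1,0],[0,0,-39],35]
    - [[13,-2,0],[0,0,-49],38]

```text
time: 11.4
position: [0.5109, -0.0273, 0.0065]
tcp_rot: [180.0, -0.0, 69.1]
wrist_force: [-0.6, -0.9, 1.6]
grip_width: 0.0379
grip_force: 1.3
```

```bash
python3 - <<'E'
from plan import *
A0,B0=AB(); cake([80,-42],("wrist",)); u,w=frame(A0,B0); print("corner",(B0+7.25*u-11*w).round(1))
C=np.array([82,-42])
A=[(50,19),(48,19),(46,20),(44,20),(42,20),(40,20)]
K=[(60,-28),(65,-28),(70,-28),(75,-28),(80,-28),(86,-28)]
k=[kc(a,b) for a,b in zip(A,K)]
run(C,[(A0,B0)]+k); inc([x+(6,) for x in k],base())
E
```

```text
t 11.4 A [50.3 19.3] B [ 45.4 -32.9] d 52.4 phi 84.7 z 0.0065 F [-0.6 -0.9  1.6]
wrist [(array([ 82. , -40.4]), 4380)]
corner [ 57.  -26.7]
C [ 86. -42.] A [50. 19.] B [ 49. -35.] d 54.0 phi 89 flap 75 clrFlap 37 clrA 31 gapB 0
C [ 93. -42.] A [48. 19.] B [ 55. -37.] d 56.0 phi 97 flap 76 clrFlap 37 clrA 33 gapB 0
C [100. -42.] A [46. 20.] B [ 61. -38.] d 59.8 phi 105 flap 78 clrFlap 39 clrA 38 gapB 0
C [106. -42.] A [44. 20.] B [ 68. -39.] d 63.3 phi 112 flap 78 clrFlap 43 clrA 45 gapB 0
C [113. -42.] A [42. 20.] B [ 74. -40.] d 67.5 phi 118 flap 78 clrFlap 45 clrA 51 gapB 0
C [120. -43.] A [40. 20.] B [ 81. -40.] d 72.8 phi 124 flap 78 clrFlap 48 clrA 58 gapB 0
[[[1, 1, 0], [0, 0, -4], 40], [[3, 2, 0], [0, 0, -12], 42], [[6, 1, 0], [0, 0, -20], 45], [[8, 2, 0], [0, 0, -27], 49], [[10, 2, 0], [0, 0, -33], 53], [[13, 2, 0], [0, 0, -39], 58]]
```

Call:
carry_out:
  increments:
    - [[1,1,0],[0,0,-4],40]
    - [[3,2,0],[0,0,-12],42]
    - [[6,1,0],[0,0,-20],45]
    - [[8,2,0],[0,0,-27],49]
    - [[10,2,0],[0,0,-33],53]

```text
time: 12.08
position: [0.5158, -0.0187, 0.006]
tcp_rot: [-180.0, 0.0, 101.9]
wrist_force: [0.8, -1.0, -0.4]
grip_width: 0.0529
grip_force: 0.7
```

```bash
python3 - <<'E'
from plan import *
A0,B0=AB(); cake([110,-42],("wrist",))
inc([(A0+[-8,-3],B0+[-8,-3],6),(A0+[-20,-8],B0+[-20,-8],6)],base())
E
```

```text
t 12.07 A [41.8 20.7] B [ 72.9 -39.2] d 67.4 phi 117.5 z 0.006 F [ 0.8 -1.  -0.4]
wrist [(array([108.4, -42.7]), 4277)]
[[[-9, -1, 0], [0, 0, 0], 53], [[-22, -2, 0], [0, 0, 0], 53]]
```

Call:
carry_out:
  increments:
    - [[-5,0,0],[0,0,0],53]
    - [[-10,-1,0],[0,0,0],53]
    - [[-10,-1,-10],[0,0,0],53]
    - [[-10,-1,-35],[0,0,0],53]
    - [[-10,-1,-80],[0,0,0],53]

```text
time: 12.75
position: [0.5154, -0.0285, 0.0864]
tcp_rot: [-179.8, -0.1, 101.9]
wrist_force: [-0.2, -1.1, 0.9]
grip_width: 0.0526
grip_force: 0.0
```

Call:
carry_out:
  increments:
    - [[0,0,-50],[0,0,0],53]
    - [[0,0,-100],[0,0,0],53]
    - [[-30,0,-130],[0,0,0],53]
    - [[-80,0,-150],[0,0,0],53]
    - [[-130,0,-150],[0,0,0],53]

```text
time: 13.38
position: [0.545, -0.1565, 0.2392]
tcp_rot: [179.8, 0.2, 101.9]
wrist_force: [1.0, 0.6, -1.2]
grip_width: 0.0529
grip_force: 0.0
```

Call:
carry_out:
  increments:
    - [[-50,0,0],[0,0,0],53]
    - [[-100,0,0],[0,0,0],53]
    - [[-140,0,0],[0,0,0],53]
    - [[-150,0,0],[0,0,0],53]
    - [[-150,0,0],[0,0,0],53]

```text
time: 14.0
position: [0.5747, -0.3019, 0.2364]
tcp_rot: [-180.0, -0.1, 101.9]
wrist_force: [0.5, 0.0, 0.1]
grip_width: 0.0531
grip_force: 0.0
```

```bash
python3 - <<'E'
from plan import *
AB(); cake([108,-42])
c=camera("side"); save(c,"s6.png",[180,120,480,345],2.6)
for r in place_of("flap_edge","side")[:2]: print(r["p"],w2p(ray(c,r["uv"],.025)).round(1))
E
```

```text
t 14.0 A [-215.1 -112.1] B [-183.9 -172.1] d 67.6 phi 117.5 z 0.2364 F [0.5 0.  0.1]
wrist []
side [(array([108.6, -42.3]), 129)]
scene [(array([107.6, -40.3]), 186)]
0.64 [  2.6 -36.5]
```

View pics/s6.png

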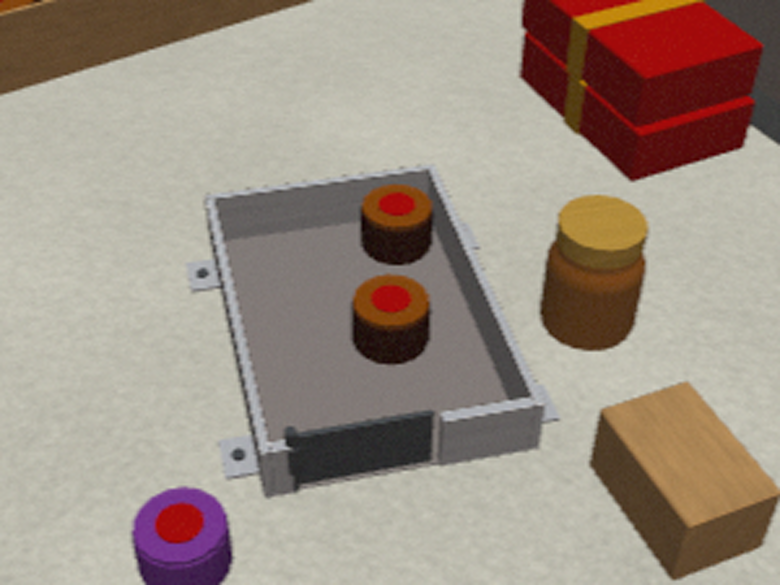

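The picture shows the flap fully shut at (360,450). The cake stands upright inside at (390,320), clear of the flap's sweep, and everything else is where it was.

```bash
python3 -c "
from workcell import *
print(close_job())"
```

```text
the job is handed in; nothing more can be done
None
```

I handed the job in at about 14 s: the brown cake stands upright inside the pen, the flap is fully shut behind it, and nothing else looks disturbed in the last picture.

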